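Set up the polariser and filter carousel of a polarised-light slide viewer

ROBOT

A 6-joint arm with a two-finger parallel gripper is mounted at the origin on a cart in front of the work surface, level with it; the furniture and walls round the work are solid. World frame = base frame: x ahead of the robot, y to its left, z up, the work surface at z = 0. Lengths are in m, angles in degrees, forces in N, time in s.
With the tool pointing down it reaches from about 0.3 to 0.775 m from the base axis. Payload 14.6 kg.
Tool frame: the origin (TCP) lies at the very end of the fingers, on their centre line; the grasp point (between the pads) lies bot.pinch_z behind it (bot.pinch_z is the distance from the TCP to the grasp point, in m); z points along the fingers, x is the direction in which the jaws open and shut, and the axes are right-handed (so a half turn about z gives the same grasp; the last joint's range is limited). The gripper opens to 85 mm and grips with 20 to 120 N. Pads are 22 mm wide; open, the fingers measure 114 mm over their backs; the gripper's body (76 mm by 85 mm) begins 54 mm behind the grasp point. The pads swing forward as they close: fully open they stand 13 mm farther back than shut.
Start: joints at [73.075, 17.183, 87.147, -0, 75.671, -3.816], TCP at [0.125, 0.536, 0.231] pointing down, gripper open.
Joint ranges: [-173.82, 173.82], [-45.26, 126.66], [13.44, 144.39], [-59.66, 239.66], [0, 175.72], [-146.38, 146.38]. Speed limits (degrees/s): [127.2, 127.2, 147.25, 180, 180, 180].

INTERFACE

Orientations are given as a 3x3 rotation matrix whose columns are the frame's x, y, z axes.
In Python, from bench import sensors, optics, bot gives the robot as it stands.
- The arm moves only by the tool arm_command, never from a script. Its argument "deltas" is a list of rows, each a list of 7 numbers: the shift along the world's x, y, z in mm, then the turn, a rotation vector about the world's x, y, z in degrees, then the opening, from 0 (shut) to 1 (fully open). A call has 1 to 12 rows; each row is the pose to reach, as a shift and turn from the pose measured when the call began; what a row does not reach only later rows make up. A row lasts 1/10 s, in which the tool goes at most 50 mm and 8.59 degrees, less where a joint would pass 70% of its speed; a pose out of reach is approached as far as the arm can. A call with a gripper value outside its range is refused whole. The fingers move at their own pace and stop on an object; "grip_force" is the grip in N (left out, the last holds). Time passes only in rows, so rows that repeat a pose let the fingers close. It gives the time, the measured TCP pose, the force and the opening at its end, in the units of the state.
- sensors.observe(): the state, without advancing time (a new reading comes with each control period).
- optics.get_image(name): name is "side" or "top" or "wrist"; returns (picture, depth): 384x512x3 uint8, red, green, blue; 384x512 float32, m along the optical axis (not along the pixel's ray), 0 where there is no reading.
- optics.camera_params(name): a dict with "fx", "fy", "cx", "cy" (pixels), "rvec" (rotation vector, rad) and "tvec" (3), from world to camera coordinates, as OpenCV has them. Camera axes: x right, y down, z forward; pixel columns grow to the right and rows downward; lengths in m; the calibration is good to about 2 mm. A picture is of the moment at which its call begins: read the wrist's pose just before it. camera_params takes no time and is no camera call; for the wrist camera it gives the pose at the moment of the call.
- bot.close_job(): hands the job in, once; it reports no verdict.
Trained networks look in the newest picture that a camera, given by its name, has taken for a name from the list of things; names that differ only in an ending like _2 or _b are one class to them, and where a whole thing is asked for, a point or a joint stands for the part that bears it (a point fixed in the world has none). Each returns a list of dicts, best first, with "score" (0 to 1); they miss things now and then, are a little off and sometimes report something else, mostly with a low value. They report only what shows in the picture. A call takes as long as a camera call.
- optics.boxes_of(camera, query): "rect" ([centre column, centre row, width, height] in pixels, round what is visible of it).
- optics.silhouettes(camera, query): "mask" (384x512 bool, what is visible of it) and "rect" ([centre column, centre row, width, height] in pixels, round what is visible of it).
The state is a dict: "time_s": time; "qpos": joint angles; "dq": joint speeds; "tau": joint torques, N m; "tool_pos": TCP position; "tcp_rot": TCP orientation; "contact_force": force on the tool from outside, world axes, zero at the start; "moment": the same for the moment, N m; "grip_width": opening from 0.0 (shut) to 1.0 (fully open).
Only numpy, scipy, OpenCV 4.12 (cv2) and the standard library are available. Lean on these libraries where they do the work, as an engineer would, in place of code of your own. Each camera call takes 0.05 s, during which the arm holds its last target.

TASK

Get the polarised-light set-up ready for viewing: turn the filter carousel, whichever way round is shorter, until its one square window stands at the index line, and turn the graduated polariser ring until its scale reads 40 degrees at its index line. Only when both are set, swing the mount's clamp lever over to its stop to lock the ring. Leave the slide box, the petri dish and the timer where they are.

Things in the scene. Friction and masses are not known exactly. Their poses are not given: they have to be found in the camera images.
- polariser_mount: grey fixed housing, 180 (x) x 150 (y) x 34 mm, on a flat dark breadboard (250 x 360 x 12 mm), left or right of the filter unit. Origin: centre of its underside, 12 mm above the bench; z up, -x is its index side, roughly towards the robot. It carries the polariser ring (vertical axis, 10 mm to +x of the origin) and, in front of it, the clamp lever.
- ring_index (a point): dark index line of the polariser ring, on a small pale plate at the ring's -x side, 55 mm above the bench.
- scale_ring (a joint): reading (rad) of the polariser ring at its index: 40 degrees = 0.698. Grows when the ring turns counter-clockwise seen from above; starts between 1.35 and 2.15. White ticks every 5 degrees, longer every 10, longest with figures every 30; the figures increase clockwise round the disc. Turns endlessly with light friction (0.06 N m), stays where left.
- ring_grip (a point): point on the polariser ring's axis, 70 mm above the bench, turning with the ring. The ring is a black graduated disc of 124 mm diameter, its top 55 mm above the bench, with a round knurled aluminium grip of 58 mm diameter that stands 30 mm above the disc; this point is in the middle of the grip's height.
- filter_unit: grey fixed housing of the same size, axes and origin as the polariser mount; it carries the filter carousel (vertical axis, 10 mm to +x of the origin). A drying oven 0.48 m high stands on the bench to the left of both (y above 0.28 m, x above 0.43 m).
- filter_index (a point): dark index line of the carousel, on a small pale plate at the carousel's -x side, 55 mm above the bench.
- carousel (a joint): angle (rad) of the filter carousel: 0 = square window at the index line, and so is 6.283. Grows counter-clockwise seen from above; starts between 0.6 and 5.7. Turns endlessly with light friction (0.05 N m), stays where left.
- bar_grip (a point): point on the carousel's axis, 72 mm above the bench, in its black bar knob: 54 mm long, 16 mm wide, its top 85 mm above the bench, on a round foot of 57 mm diameter (top 58 mm above the bench). Turns with the carousel; its x axis lies along the bar and points away from the square window.
- square_window (a point): centre of the carousel's one square window (27 mm). The carousel is a grey metal disc of 124 mm diameter, its top 55 mm above the bench, with six windows 60 degrees apart, 43.5 mm from the axis; the other five are round (21 mm). Each has a short dark line at the rim.
- clamp_lever (a joint): angle (rad) of the clamp lever, a dark arm that swings level about a vertical axis. At 0 (free) it points to the mount's -x, away from the ring; it grows counter-clockwise seen from above to its stop at 1.5 (locked), where it lies along the front of the mount, pointing to the mount's -y. Starts between 0 and 0.25. Light friction (0.05 N m), stays where left.
- lever_post (a point): point in the upright round black post (15 mm diameter, 34 mm high, top 94 mm above the bench) at the free end of the clamp lever, 50 mm from its axis and 16 mm below the post's top; moves with the lever.
- lever_pivot (a point): point on the clamp lever's axis at the height of lever_post (78 mm above the bench); it does not move with the lever.
- slide_box: green-topped card box of slides, 35 x 86 x 29 mm, in front of the breadboard; bystander, origin at the centre of its underside.
- petri_dish: small white lidded petri dish, 58 mm across, 15 mm high, in front of the breadboard; bystander, origin at the centre of its underside.
- timer: white lab timer, 28 x 66 x 58 mm, behind the breadboard; bystander, origin at the centre of its underside.

How it is judged:
By the outcome, as a careful person would: the job done as asked, in the order asked, and still so for the second after the job is handed in, with the robot touching nothing.
It also fails if it takes over 67 s, if anything falls off the work surface, if the arm or the gripper's body presses on something with over 40 N, if the wrist force passes 120 N, or if a joint passes its speed limit or range.

## Working session

There is one attempt and no reset: what is moved stays moved. The work goes in short steps, Python scripts to look and compute and a tool call to move; the robot and the scene stay as the last step left them, time stands still between calls to the robot, and variables do not carry over. Pictures are saved under pics/ and viewed, and the job is handed in when it is done.

Besides the shell and the picture viewer there is one more tool, called after "Request:" by a JSON object that holds its "name" and its "arguments". arm_command: Moves the arm, as the interface text tells. Its arguments: {"type":"object","properties":{"deltas":{"type":"array"},"grip_force":{"type":"number"}},"required":["deltas"]}

```bash
mkdir -p pics; ls; python3 - <<'E'
from bench import sensors, optics, bot
import cv2,numpy as np
s=sensors.observe(); print({k:np.round(v,3).tolist() for k,v in s.items()}, bot.pinch_z)
for n in ["top","side"]:
    im,d=optics.get_image(n); cv2.imwrite(f"pics/{n}0.png",im[:,:,::-1]); np.save(f"{n}0.npy",d); np.save(f"{n}0im.npy",im)
    print(n,optics.camera_params(n))
E
```

```text
pics
{'time_s': 0.0, 'qpos': [73.074, 17.216, 87.181, 0.001, 75.671, -3.818], 'dq': [0.033, 0.063, 0.016, 0.032, -0.121, 0.004], 'tau': [0.003, -54.349, -36.18, 0.0, 0.004, -0.0], 'tool_pos': [0.125, 0.535, 0.231], 'tcp_rot': [[0.227, 0.974, -0.0], [0.974, -0.227, -0.001], [-0.001, -0.0, -1.0]], 'contact_force': [-0.861, -0.518, 0.29], 'moment': [-0.063, 0.046, 0.013], 'grip_width': 1.001} 0.0187
top {'fx': 382.6543997305647, 'fy': 382.6543997305647, 'cx': 258.52619073407215, 'cy': 190.21921479465814, 'rvec': array([ 2.16760469, -2.16325228,  0.16622986]), 'tvec': array([-0.05270999,  0.60567455,  0.88679142])}
side {'fx': 486.6320946862229, 'fy': 486.6320946862229, 'cx': 258.44572163124377, 'cy': 189.62025885171457, 'rvec': array([ 0.78192982, -2.68309201,  0.97287399]), 'tvec': array([0.45864078, 0.31952815, 0.86542241])}
```

View pics/top0.png

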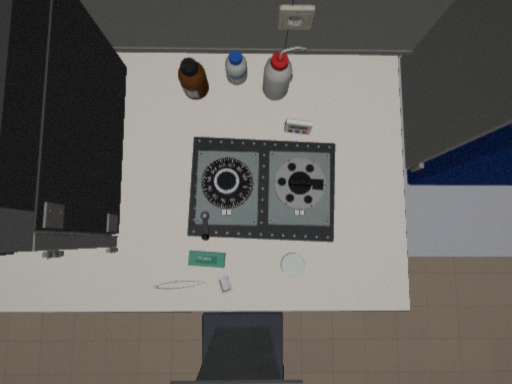

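View pics/side0.png

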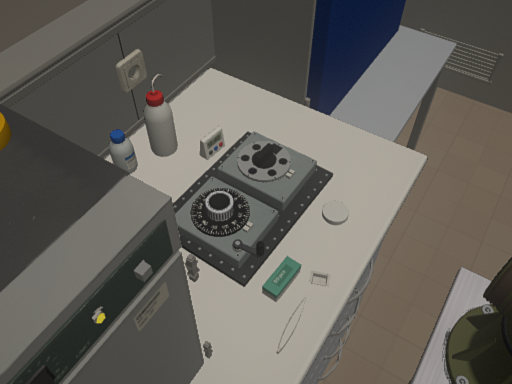

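```bash
cat > h.py <<'E'
from bench import sensors, optics, bot
import cv2,numpy as np
def P(n):
    p=optics.camera_params(n); R=cv2.Rodrigues(np.array(p['rvec']))[0]
    K=np.array([[p['fx'],0,p['cx']],[0,p['fy'],p['cy']],[0,0,1.]])
    return K,R,np.array(p['tvec'])
def ray(n,uv,z,c=None):
    K,R,t=c or P(n); uv=np.atleast_2d(uv).astype(float)
    d=np.c_[uv,np.ones(len(uv))]@np.linalg.inv(K).T@R; o=-R.T@t
    return o+d*((z-o[2])/d[:,2])[:,None]
def proj(n,X,c=None):
    K,R,t=c or P(n); q=(np.atleast_2d(X)@R.T+t)@K.T; return q[:,:2]/q[:,2:]
def rect(n,im,cx,cy,z,w=0.16,s=600,c=None):
    # orthographic view of plane z; image up=+x, left=+y ; 
    K,R,t=c or P(n); g=np.linspace(w/2,-w/2,s)
    X=np.stack([np.repeat(cx+g[:,None],s,1),np.repeat(cy+g[None,:],s,0),np.full((s,s),z)],-1).reshape(-1,3)
    m=proj(n,X,(K,R,t)).reshape(s,s,2).astype(np.float32)
    return cv2.remap(im,m[...,0],m[...,1],cv2.INTER_CUBIC)
E
python3 - <<'E'
from h import *
im=np.load("top0im.npy")
K,R,t=P("top"); print("cam",-R.T@t)
for q in ["polariser_mount","filter_unit","scale_ring","ring_grip","carousel","bar_grip","square_window","clamp_lever","lever_post","slide_box","petri_dish","timer"]:
    for r in optics.silhouettes("top",q)[:2]:
        print(q,round(r['score'],2),np.round(r['rect'],1), np.round(ray("top",[r['rect'][:2]],0.055)[0],3))
c=im[125:275,180:345]; cv2.imwrite("pics/c1.png",cv2.resize(c,None,fx=4.8,fy=4,interpolation=cv2.INTER_CUBIC)[:,:,::-1])
E
```

```text
cam [ 0.48609319 -0.02961714  0.95856938]
polariser_mount 0.71 [227.5 197.7  63.6  90. ] [0.586 0.022 0.055]
polariser_mount 0.55 [299.4 184.4  52.8  51.4] [ 0.618 -0.149  0.055]
filter_unit 0.83 [299.5 188.9  64.3  77.8] [ 0.607 -0.149  0.055]
scale_ring 0.66 [226.4 183.8  54.9  53.1] [0.619 0.025 0.055]
ring_grip 0.62 [227.7 180.8  55.3  52.2] [0.626 0.022 0.055]
carousel 0.84 [298.5 183.1  50.4  48.5] [ 0.621 -0.147  0.055]
bar_grip 0.96 [301.5 182.7  50.6  54.2] [ 0.622 -0.154  0.055]
square_window 0.73 [299.5 182.9  53.6  55.7] [ 0.622 -0.149  0.055]
square_window 0.73 [227.4 196.3  66.5  91.7] [0.589 0.023 0.055]
clamp_lever 0.64 [204.7 227.8  13.4  32.4] [0.515 0.075 0.055]
lever_post 0.44 [204.9 224.8   8.9  30. ] [0.522 0.075 0.055]
slide_box 0.7 [204.1 257.9  37.   18.1] [0.445 0.075 0.055]
slide_box 0.27 [227.6 181.3  51.1  56.4] [0.625 0.023 0.055]
petri_dish 0.93 [294.2 265.6  24.1  23.5] [ 0.427 -0.134  0.055]
timer 0.73 [298.6 126.   30.4  13.6] [ 0.762 -0.149  0.055]
```

View pics/c1.png

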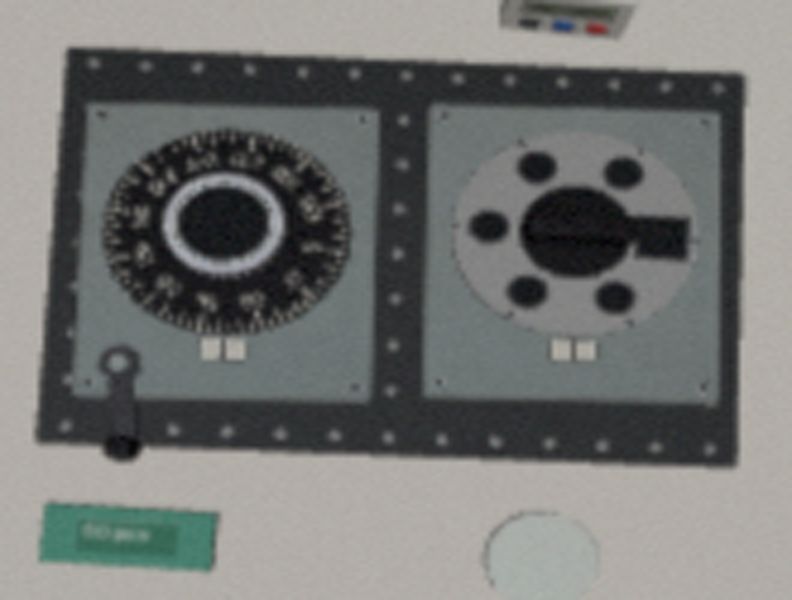

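```bash
python3 - <<'E'
from h import *
K,R,t=P("wrist"); s=sensors.observe(); T=np.array(s['tcp_rot']); p=np.array(s['tool_pos'])
o=-R.T@t; print("K",K,"cam in tool",T.T@(o-p),"axes in tool\n",np.round(T.T@R.T,3))
im=np.load("top0im.npy")
a=rect("top",im,0.62,0.024,0.055); b=rect("top",im,0.62,-0.15,0.055)
cv2.imwrite("pics/r1.png",np.hstack([cv2.resize(a,(400,400)),cv2.resize(b,(400,400))])[:,:,::-1])
E
```

```text
K [[311.12387338   0.         255.85097687]
 [  0.         311.12387338 189.96581638]
 [  0.           0.           1.        ]] cam in tool [ 0.0004406  -0.07030965 -0.14193862] axes in tool
 [[ 1.     0.    -0.001]
 [-0.     0.961  0.278]
 [ 0.001 -0.278  0.961]]
```

View pics/r1.png

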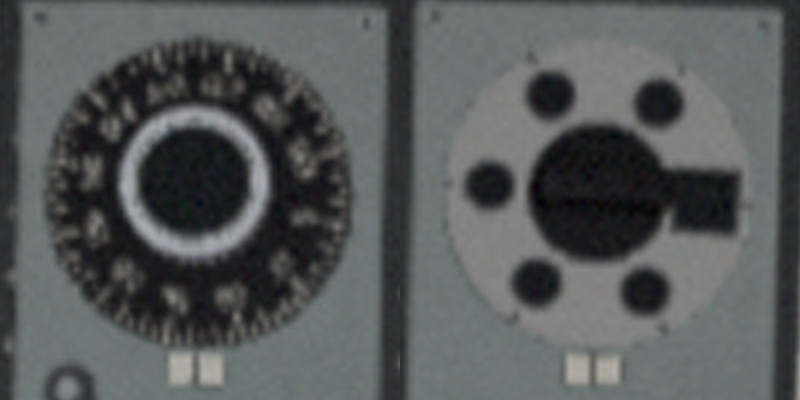

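Request:
{"name": "arm_command", "arguments": {"deltas": [[225,-435,0,0,0,13,1],[225,-435,0,0,0,13,1],[225,-435,0,0,0,13,1],[225,-435,0,0,0,13,1],[225,-435,0,0,0,13,1],[225,-435,0,0,0,13,1],[225,-435,0,0,0,13,1],[225,-435,0,0,0,13,1],[225,-435,0,0,0,13,1],[225,-435,0,0,0,13,1],[535,-598,-60,0,0,13,1],[535,-598,-60,0,0,13,1]]}}

```text
time_s: 1.9
tool_pos: [0.4385, 0.053, 0.2149]
tcp_rot: [[0.003, 1.0, 0.002], [1.0, -0.003, 0.0], [0.0, 0.002, -1.0]]
contact_force: [0.5, 1.4, 1.2]
grip_width: 1.0
```

Request:
{"name": "arm_command", "arguments": {"deltas": [[221,-116,-90,0,0,0,1],[221,-116,-90,0,0,0,1],[221,-116,-90,0,0,0,1],[221,-116,-90,0,0,0,1],[221,-116,-90,0,0,0,1],[221,-116,-90,0,0,0,1],[221,-116,-90,0,0,0,1]]}}

```text
time_s: 2.6
tool_pos: [0.66, -0.0642, 0.1225]
tcp_rot: [[0.004, 1.0, -0.0], [1.0, -0.004, 0.0], [0.0, -0.0, -1.0]]
contact_force: [-1.0, -0.2, 0.4]
grip_width: 1.0
```

```bash
python3 - <<'E'
from h import *
K,R,t=P("wrist"); im,d=optics.get_image("wrist"); np.savez("w1.npz",K=K,R=R,t=t,im=im,d=d)
print(sensors.observe()['tool_pos'], sensors.observe()['time_s'])
cv2.imwrite("pics/w1.png",im[:,:,::-1])
c=(K,R,t)
for i,y in enumerate([0.024,-0.15]):
    cv2.imwrite(f"pics/w1_{i}.png",rect("wrist",im,0.61,y,0.055,w=.17,c=c)[:,:,::-1])
E
```

```text
[ 0.65944373 -0.06336314  0.12357046] 2.65
```

View pics/w1.png

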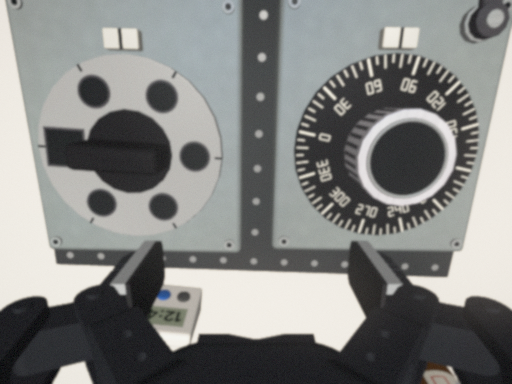

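View pics/w1_0.png

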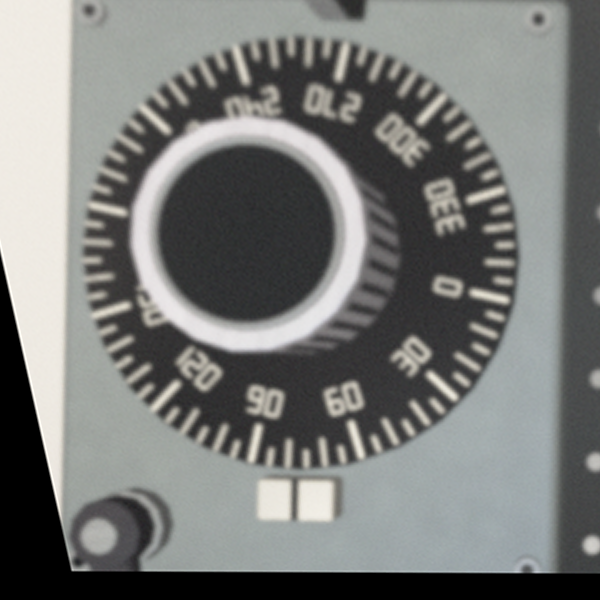

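View pics/w1_1.png

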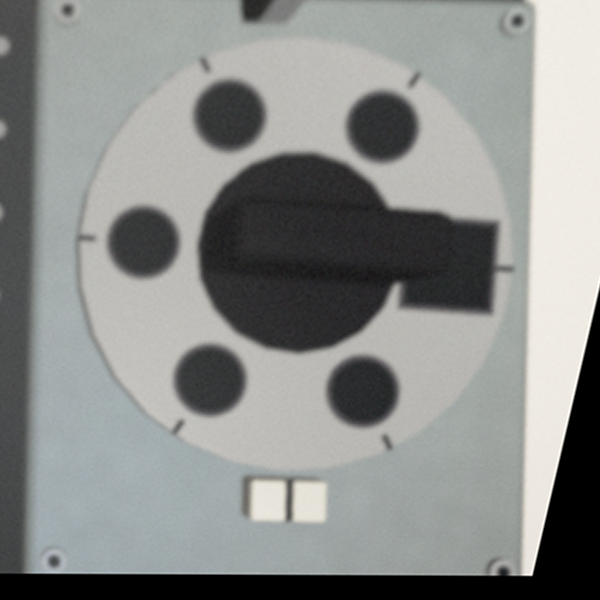

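```bash
cat > meas.py <<'E'
from h import *
S=0.17/600
def disc(im,c,x0,y0,dark):
    """refine centre: radial edge search round predicted circle r=62mm at z=.055"""
    x,y=x0,y0
    g=cv2.GaussianBlur(cv2.cvtColor(im,cv2.COLOR_RGB2GRAY),(0,0),1.0).astype(np.float32)
    for it in range(6):
        th=np.radians(np.arange(0,360,1.)); rr=np.arange(.055,.069,.0001)
        X=np.stack([x+rr[None]*np.cos(th)[:,None],y+rr[None]*np.sin(th)[:,None],np.full((360,len(rr)),.055)],-1)
        uv=proj("wrist",X.reshape(-1,3),c).reshape(360,-1,2).astype(np.float32)
        v=cv2.remap(g,uv[...,0],uv[...,1],cv2.INTER_LINEAR)
        dv=np.gradient(v,axis=1)*(1 if dark else -1)
        k=dv[:,10:-10].argmax(1)+10; s=dv.max(1); ok=s>np.percentile(s,30)
        px=x+rr[k]*np.cos(th); py=y+rr[k]*np.sin(th)
        for _ in range(4):
            A=np.c_[2*px[ok],2*py[ok],np.ones(ok.sum())]; sol=np.linalg.lstsq(A,px[ok]**2+py[ok]**2,rcond=None)[0]
            r=np.sqrt(sol[2]+sol[0]**2+sol[1]**2); e=np.abs(np.hypot(px-sol[0],py-sol[1])-r); ok=e<max(.0008,1.5*np.median(e[ok]))
        x,y=sol[:2]
    return x,y,r,ok.sum()
def prof(im,c,x,y,r0,r1,z=.055,step=.1,n=20):
    g=cv2.cvtColor(im,cv2.COLOR_RGB2GRAY).astype(np.float32)
    th=np.radians(np.arange(0,360,step)); rr=np.linspace(r0,r1,n)
    X=np.stack([x+rr[None]*np.cos(th)[:,None],y+rr[None]*np.sin(th)[:,None],np.full((len(th),n),z)],-1)
    uv=proj("wrist",X.reshape(-1,3),c).reshape(len(th),-1,2).astype(np.float32)
    return np.degrees(th),cv2.remap(g,uv[...,0],uv[...,1],cv2.INTER_LINEAR).mean(1)
def sub(th,p,lo,hi,sign):
    m=(th>lo)&(th<hi); q=p[m]*sign; q=q-q.min(); t=th[m]; k=q.argmax(); w=(np.abs(t-t[k])<1.6)&(q>.5*q[k]); return (t[w]*q[w]).sum()/q[w].sum()
E
cat > run.py <<'E'
import sys
from meas import *
f=np.load(sys.argv[1]); c=(f['K'],f['R'],f['t']); im=f['im']
for nm,x0,y0,dark in [("pol",.621,.023,1),("car",.622,-.15,0)]:
    if len(sys.argv)>2 and nm not in sys.argv[2:]: continue
    x,y,r,n=disc(im,c,x0,y0,dark); print(nm,np.round([x,y,r],4),n)
    th,p=prof(im,c,x,y,.066,.073)
    # index: dark line between pale squares: min near 180
    seg=(th>165)&(th<195); print(" pale extent", th[seg][p[seg]>p[seg].max()*.85][[0,-1]])
    lo,hi=th[seg][p[seg]>p[seg].max()*.85][[0,-1]]; ix=sub(th,p,lo+2,hi-2,-1); print(" index",ix)
    ixm=ix
    if nm=="pol":
        th,p=prof(im,c,x,y,.0525,.0535)   # long ticks radius
        th2,p2=prof(im,c,x,y,.0585,.061)
        i5=[]
        # phase of 5deg ticks
        ph=np.angle((p2*np.exp(1j*np.radians(th2)*72)).sum())/72; ph=np.degrees(ph)%5
        for a in (.050,.052,.054,.056):
            t,q=prof(im,c,x,y,a,a+.0015); m=(q>q.mean()+.8*q.std()); 
        print(" tick phase(mod5)",ph," index-phase mod5",(ix-ph)%5)
        # ticks local around index
        near=[sub(th2,p2,ph+5*k-2.4,ph+5*k+2.4,1) for k in range(int(150/5),int(210/5))]
        print(" ticks",np.round(np.array(near)-ix,2))
        ph10=np.degrees(np.angle((p*np.exp(1j*np.radians(th)*36)).sum())/36)%10; print(" 10deg phase: idx-ph mod10",(ix-ph10)%10)
    else:
        th2,p2=prof(im,c,x,y,.0572,.0605)
        h=p2-cv2.GaussianBlur(p2[:,None],(1,601),60,borderType=cv2.BORDER_REPLICATE)[:,0]
        ph=np.degrees(-np.angle((h*np.exp(-1j*np.radians(th2)*6)).sum()*-1)/6)%60
        tk=[(sub(th2,h,max(0,ph+60*k-7),ph+60*k+7,-1)) for k in range(6)]
        print(" marks rel idx",np.round(np.array(tk)-ix,2), "phase rel mod60",(ph-ix)%60)
E
python3 run.py w1.npz
```

```text
pol [0.6232 0.0234 0.0616] 234
 pale extent [169.8 186.9]
 index 178.28790099959687
 tick phase(mod5) 2.0413401057706833  index-phase mod5 1.2465608938261994
 ticks [-27.12 -22.09 -17.1  -12.13  -7.09  -2.12   2.92   7.96  13.    18.03
  23.1   28.16]
 10deg phase: idx-ph mod10 1.18824395647232
car [ 0.6229 -0.149   0.0611] 303
 pale extent [169.7 187. ]
 index 178.38417057128868
 marks rel idx [-152.68  -92.87  -32.82   27.42   87.61  147.56] phase rel mod60 27.72909573311611
```

Request:
{"name": "arm_command", "arguments": {"deltas": [[-37,-86,0,0,0,-94,1],[-37,-86,0,0,0,-94,1],[-37,-86,0,0,0,-94,1],[-37,-86,0,0,0,-94,1],[-37,-86,0,0,0,-94,1],[-37,-86,0,0,0,-94,1],[-37,-86,0,0,0,-94,1],[-37,-86,0,0,0,-94,1],[-37,-86,0,0,0,-94,1],[-37,-86,0,0,0,-94,1],[-37,-86,-25,0,0,-94,1],[-37,-86,-25,0,0,-94,1]], "grip_force": 30}}

```text
time_s: 3.85
tool_pos: [0.6209, -0.1484, 0.0968]
tcp_rot: [[0.997, -0.075, -0.003], [-0.075, -0.997, 0.0], [-0.003, -0.0, -1.0]]
contact_force: [-0.2, -0.2, -0.2]
grip_width: 0.998
```

Request:
{"name": "arm_command", "arguments": {"deltas": [[2,-1,-34,0,0,0,1],[2,-1,-34,0,0,0,1],[2,-1,-34,0,0,0,0.1],[2,-1,-34,0,0,0,0.1],[2,-1,-34,0,0,0,0.1],[2,-1,-34,0,0,0,0.1],[2,-1,-34,0,0,0,0.1],[2,-1,-34,0,0,0,0.1]]}}

```text
time_s: 4.65
tool_pos: [0.6232, -0.1494, 0.0635]
tcp_rot: [[0.997, -0.075, -0.002], [-0.075, -0.997, 0.0], [-0.002, -0.0, -1.0]]
contact_force: [-0.6, 0.7, 5.4]
grip_width: 0.18
```

```bash
python3 - <<'E'
from h import *
s=sensors.observe(); T=np.array(s['tcp_rot']); print(s['time_s'],s['tool_pos'],np.degrees(np.arctan2(T[1,0],T[0,0])),s['grip_width'],s['contact_force'],s['moment'],np.round(s['qpos'],1))
E
```

```text
4.65 [ 0.62315891 -0.14942732  0.06351945] -4.300195526512863 0.18034025307025867 [-0.57822329  0.65075747  5.44191658] [0.14995746 0.17832239 0.03815574] [-16.7  38.4  79.4  -0.   62.3 -12.4]
```

Request:
{"name": "arm_command", "arguments": {"deltas": [[0,0,0,0,0,-87.4,0.1],[0,0,0,0,0,-87.4,0.1],[0,0,0,0,0,-87.4,0.1],[0,0,0,0,0,-87.4,0.1],[0,0,0,0,0,-87.4,0.1],[0,0,0,0,0,-87.4,0.1],[0,0,0,0,0,-87.4,0.1],[0,0,0,0,0,-87.4,0.1],[0,0,0,0,0,-87.4,0.1],[0,0,0,0,0,-87.4,0.1],[0,0,0,0,0,-87.4,0.1],[0,0,0,0,0,-87.4,0.1]]}}

```text
time_s: 5.85
tool_pos: [0.6232, -0.1495, 0.0636]
tcp_rot: [[-0.027, -1.0, 0.0], [-1.0, 0.027, 0.002], [-0.002, -0.0, -1.0]]
contact_force: [0.6, -0.4, -0.4]
grip_width: 0.18
```

```bash
cat > st.py <<'E'
from h import *
s=sensors.observe(); T=np.array(s['tcp_rot']); print(s['time_s'],s['tool_pos'],np.degrees(np.arctan2(T[1,0],T[0,0])),s['grip_width'],s['contact_force'],s['moment'],np.round(s['qpos'],1))
E
python3 st.py
```

```text
5.85 [ 0.62323657 -0.14949172  0.06359328] -91.53449874976087 0.17989316015863532 [ 0.59021151 -0.40998945 -0.36119374] [-0.09104593 -0.14937437 -0.03169323] [-16.8  38.4  79.5   0.1  62.2  74.7]
```

Request:
{"name": "arm_command", "arguments": {"deltas": [[0,0,0,0,0,0,1],[0,0,0,0,0,0,1],[0,0,0,0,0,0,1],[0,0,50,0,0,0,1],[0,0,60,0,0,0,1],[-45,86,60,0,0,0,1],[-45,86,60,0,0,0,1],[-45,86,60,0,0,0,1],[-45,86,60,0,0,0,1]]}}

```text
time_s: 6.75
tool_pos: [0.5784, -0.0629, 0.1242]
tcp_rot: [[-0.025, -1.0, 0.001], [-1.0, 0.025, 0.002], [-0.002, -0.001, -1.0]]
contact_force: [0.1, -0.5, 0.2]
grip_width: 0.996
```

```bash
cat > shot.py <<'E'
import sys
from h import *
K,R,t=P("wrist"); im,d=optics.get_image("wrist"); n=sys.argv[1]; np.savez(n+".npz",K=K,R=R,t=t,im=im,d=d)
cv2.imwrite(f"pics/{n}.png",im[:,:,::-1])
E
python3 shot.py w2; python3 st.py; python3 run.py w2.npz
```

```text
6.8 [ 0.5786534  -0.0636593   0.12403986] -91.48430427450138 0.9995177661747733 [-0.3013997   0.16840591  0.68701341] [-0.01590176 -0.01196708  0.00757829] [-9.9 27.3 88.2  0.1 64.5 81.5]
pol [0.624  0.0229 0.0615] 239
 pale extent [169.7 187. ]
 index 178.2914562477387
 tick phase(mod5) 2.1379273127848646  index-phase mod5 1.1535289349538402
 ticks [-26.9  -21.94 -16.99 -12.03  -7.09  -2.08   2.91   7.94  12.86  17.87
  22.9   27.91]
 10deg phase: idx-ph mod10 1.1793666073263296
car [ 0.6234 -0.1493  0.061 ] 338
 pale extent [169.7 187. ]
 index 178.3536242187769
 marks rel idx [-1.2001e+02 -6.0060e+01  1.0000e-02  6.0230e+01  1.2020e+02  1.8009e+02] phase rel mod60 1.297906645288208
```

View pics/w2.png

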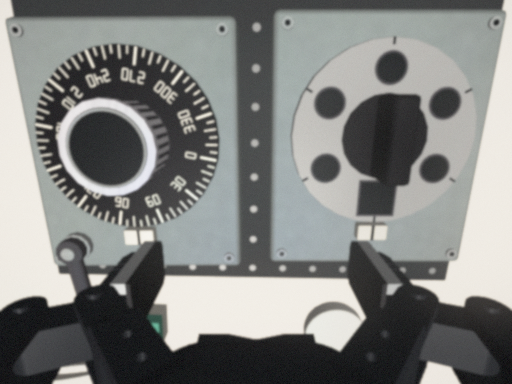

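Request:
{"name": "arm_command", "arguments": {"deltas": [[45,87,0,0,0,50,1],[45,87,0,0,0,50,1],[45,87,0,0,0,50,1],[45,87,0,0,0,50,1],[45,87,0,0,0,50,1],[45,87,0,0,0,50,1],[45,87,0,0,0,50,1],[45,87,-20,0,0,50,1],[45,87,-20,0,0,50,1]]}}

```text
time_s: 7.7
tool_pos: [0.6229, 0.0227, 0.1017]
tcp_rot: [[0.746, -0.666, -0.004], [-0.666, -0.746, 0.002], [-0.005, 0.001, -1.0]]
contact_force: [-0.1, -0.5, -0.6]
grip_width: 1.002
```

Request:
{"name": "arm_command", "arguments": {"deltas": [[1,0,-41,0,0,0,1],[1,0,-41,0,0,0,1],[1,0,-41,0,0,0,0.5],[1,0,-41,0,0,0,0.5],[1,0,-41,0,0,0,0.5],[1,0,-41,0,0,0,0.5],[1,0,-41,0,0,0,0.5]]}}

```text
time_s: 8.4
tool_pos: [0.6235, 0.0239, 0.0632]
tcp_rot: [[0.746, -0.666, -0.005], [-0.665, -0.746, 0.004], [-0.006, 0.0, -1.0]]
contact_force: [-13.8, 8.0, 10.1]
grip_width: 0.665
```

```bash
python3 st.py
```

```text
8.4 [0.62352876 0.02388925 0.06317682] -41.72098629599492 0.6646304184335232 [-13.84282398   7.98174572  10.14660123] [ 1.16592406  2.03079783 -0.04912312] [-1.2 36.6 82.5  0.2 61.1 40.4]
```

Request:
{"name": "arm_command", "arguments": {"deltas": [[-0.5,0.5,1,0,0,0,0.5],[-0.5,0.5,1,0,0,-37.9,0.5],[-0.5,0.5,1,0,0,-37.9,0.5],[-0.5,0.5,1,0,0,-37.9,0.5],[-0.5,0.5,1,0,0,-37.9,0.5],[-0.5,0.5,1,0,0,-37.9,0.5],[-0.5,0.5,1,0,0,-37.9,0.5],[-0.5,0.5,1,0,0,-37.9,0.5]]}}

```text
time_s: 9.2
tool_pos: [0.6233, 0.0242, 0.0638]
tcp_rot: [[0.179, -0.984, -0.001], [-0.984, -0.179, 0.006], [-0.006, -0.0, -1.0]]
contact_force: [10.0, -1.8, -21.6]
grip_width: 0.659
```

```bash
python3 st.py; python3 shot.py w3; python3 run.py w3.npz pol
```

```text
9.2 [0.62325014 0.02417567 0.06384601] -79.68952305420983 0.6589638878328987 [  9.96764158  -1.80709325 -21.63086161] [ 0.35467609 -1.4522475  -0.05890953] [-1.3 36.4 82.7  0.4 60.9 78.2]
pol [0.6249 0.0246 0.0608] 201
 pale extent [165.1 166.1]Traceback (most recent call last):
  File "run.py", line 10, in <module>
    lo,hi=th[seg][p[seg]>p[seg].max()*.85][[0,-1]]; ix=sub(th,p,lo+2,hi-2,-1); print(" index",ix)
                                                       ~~~^^^^^^^^^^^^^^^^^^^
  File "meas.py", line 27, in sub
    m=(th>lo)&(th<hi); q=p[m]*sign; q=q-q.min(); t=th[m]; k=q.argmax(); w=(np.abs(t-t[k])<1.6)&(q>.5*q[k]); return (t[w]*q[w]).sum()/q[w].sum()
                                        ~~~~~^^
    return umr_minimum(a, axis, None, out, keepdims, initial, where)
ValueError: zero-size array to reduction operation minimum which has no identity
```

View pics/w3.png

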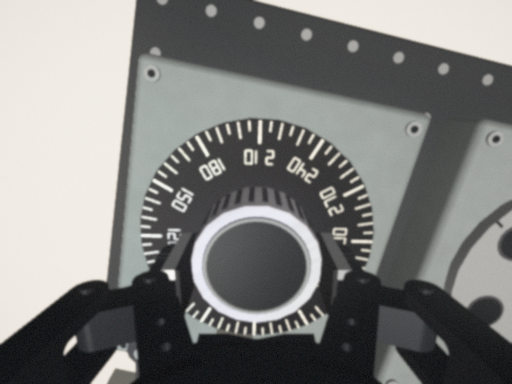

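Request:
{"name": "arm_command", "arguments": {"deltas": [[0,0,0,0,0,0,1],[0,0,0,0,0,0,1],[0,0,0,0,0,0,1],[0,0,45,0,0,0,1],[0,0,60,0,0,0,1],[-35,-10,65,0,0,-10,1],[-45,-20,65,0,0,-10,1],[-45,-20,65,0,0,-10,1],[-45,-20,65,0,0,-10,1]]}}

```text
time_s: 10.15
tool_pos: [0.5788, 0.0043, 0.1296]
tcp_rot: [[0.006, -1.0, 0.001], [-1.0, -0.006, 0.006], [-0.006, -0.001, -1.0]]
contact_force: [0.9, 0.2, 0.1]
grip_width: 1.0
```

```bash
python3 st.py; python3 shot.py w4; python3 run.py w4.npz pol
```

```text
10.15 [0.57884268 0.00425404 0.1295681 ] -89.64341574773395 0.9996347313599606 [0.87015699 0.22483944 0.07760518] [-0.00344089 -0.01993548  0.00261511] [-3.3 26.5 88.6  0.4 64.9 86.1]
pol [0.624  0.0241 0.0612] 214
 pale extent [169.9 187.5]
 index 178.8011813441587
 tick phase(mod5) 3.826301454048716  index-phase mod5 4.974879890109975
 ticks [-25.1  -20.05 -15.1  -10.1   -5.13  -0.09   4.9    9.85  14.83  19.79
  24.75  29.83]
 10deg phase: idx-ph mod10 9.97525920402498
```

View pics/w4.png

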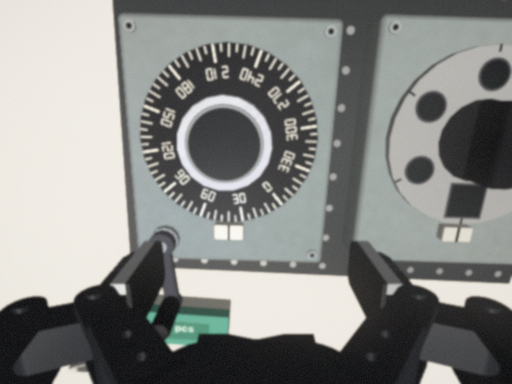

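Request:
{"name": "arm_command", "arguments": {"deltas": [[-119,70,15,0,0,0,0.4],[-119,70,15,0,0,0,0.4],[-119,70,15,0,0,0,0.4],[-119,70,15,0,0,0,0.4]]}}

```text
time_s: 10.6
tool_pos: [0.4578, 0.0765, 0.1448]
tcp_rot: [[0.01, -1.0, 0.001], [-1.0, -0.01, 0.006], [-0.006, -0.001, -1.0]]
contact_force: [0.7, 0.4, 0.1]
grip_width: 0.399
```

```bash
python3 st.py; python3 shot.py w5; python3 - <<'E'
from h import *
for q in ["clamp_lever","lever_post"]:
  for r in optics.silhouettes("wrist",q)[:2]: print(q,r['score'],np.round(r['rect'],1))
K,R,t=P("top"); 
print("post top from top cam",ray("top",[[205.4,236.8]],.094), "pivot?",ray("top",[[205,215]],.065))
E
```

```text
10.6 [0.45784984 0.07654784 0.14478387] -89.43109153818683 0.39910318921741306 [0.69303988 0.40992612 0.09308045] [ 0.00302041  0.01860462 -0.00944235] [  4.8  11.8 106.3   0.4  61.8  94. ]
clamp_lever 0.8 [259.7 115.2  29.8 106.9]
lever_post 0.83 [260.4 113.8  31.5 106.1]
lever_post 0.72 [333.1  83.2 218.  166.4]
post top from top cam [[0.49326297 0.06858181 0.094     ]] pivot? [[0.54388474 0.07372805 0.065     ]]
```

View pics/w5.png

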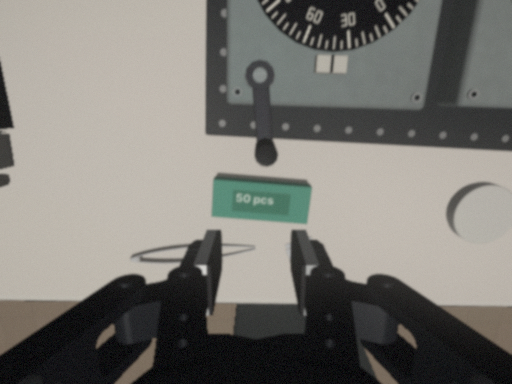

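```bash
python3 - <<'E'
from h import *
f=np.load("w5.npz"); im=f['im'];c=(f['K'],f['R'],f['t'])
cv2.imwrite("pics/w5c.png",cv2.resize(im[50:180,200:330],None,fx=4.6,fy=4.6,interpolation=cv2.INTER_CUBIC)[:,:,::-1])
d=f['d']; g=im[140:166:2,252:282:2].mean(2).astype(int); print(g); print(np.round(d[140:170:3,264:268:3],3).T, np.round(d[74,260],3))
# depth->world z
K,R,t=c
def w(u,v):
    X=np.linalg.inv(K)@[u,v,1]*d[v,u]; return np.round(R.T@(X-t),4)
for u,v in [(260,74),(262,100),(263,120),(264,130),(264,140),(265,148),(266,152),(266,156),(266,160),(262,155),(270,155)]: print((u,v),w(u,v))
E
```

```text
[[180 179 127  61  44  40  39  34  43  46  99 163 176 174 171]
 [180 177 119  46  42  34  39  38  37  41  66 145 178 181 182]
 [182 168  87  37  41  40  41  43  39  42  47 118 174 181 182]
 [181 161  75  40  40  45  48  46  47  42  47  88 162 179 180]
 [180 151  66  46  49  49  49  49  48  49  46  63 138 178 183]
 [182 143  62  45  52  50  48  47  49  50  48  52 111 172 180]
 [179 135  58  48  53  51  51  50  50  48  47  47  83 160 178]
 [183 134  59  53  50  54  51  49  47  52  45  48  72 152 182]
 [183 141  65  54  51  53  54  53  54  50  48  50  77 159 183]
 [179 157  87  55  57  57  59  57  55  54  50  51  95 169 181]
 [183 169 115  66  59  59  57  60  59  55  52  67 128 176 179]
 [185 180 155 108  72  62  61  60  57  52  60 114 168 182 181]
 [183 183 180 158 118  87  75  63  69  89 125 164 180 182 182]]
[[0.21  0.196 0.193 0.193 0.194 0.195 0.195 0.195 0.197 0.292]
 [0.214 0.197 0.194 0.195 0.195 0.195 0.    0.196 0.199 0.293]] 0.212
(260, 74) [0.5457 0.0754 0.0616]
(262, 100) [0.5287 0.0737 0.0584]
(263, 120) [0.515  0.0728 0.0592]
(264, 130) [0.5079 0.0719 0.0579]
(264, 140) [0.5028 0.0722 0.0758]
(265, 148) [0.4998 0.0718 0.0924]
(266, 152) [0.4975 0.0712 0.0934]
(266, 156) [0.495  0.0711 0.0937]
(266, 160) [0.4924 0.0711 0.0932]
(262, 155) [0.4955 0.0736 0.093 ]
(270, 155) [0.4956 0.0686 0.0935]
```

View pics/w5c.png

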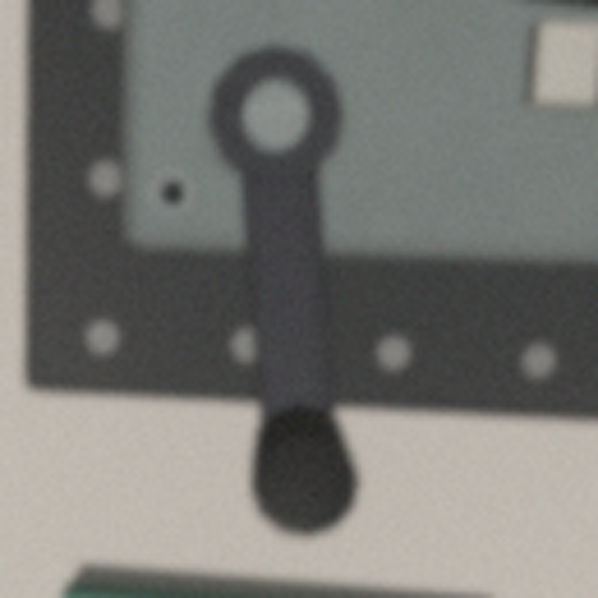

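Request:
{"name": "arm_command", "arguments": {"deltas": [[37.8,-5.4,0,0,0,4.4,0.4],[37.8,-5.4,0,0,0,4.4,0.4],[37.8,-5.4,-40,0,0,4.4,0.4],[37.8,-5.4,-77,0,0,4.4,0.4],[37.8,-5.4,-77,0,0,4.4,0.4],[37.8,-5.4,-77,0,0,4.4,0.1],[37.8,-5.4,-77,0,0,4.4,0.1],[37.8,-5.4,-77,0,0,4.4,0.1],[37.8,-5.4,-77,0,0,4.4,0.1],[37.8,-5.4,-77,0,0,4.4,0.1]], "grip_force": 25}}

```text
time_s: 11.75
tool_pos: [0.4995, 0.0692, 0.0687]
tcp_rot: [[0.084, -0.996, 0.004], [-0.996, -0.084, 0.006], [-0.006, -0.005, -1.0]]
contact_force: [2.6, -0.8, 3.6]
grip_width: 0.16
```

```bash
python3 st.py; python3 shot.py w6; python3 - <<'E'
import numpy as np
piv=np.array([545,75.4]); p=np.array([495.6,71.1])
b0=185.0
for a in list(range(8,80,8))+[79.3,81.5]:
    v=p-piv; r=np.radians(a); q=piv+np.array([[np.cos(r),-np.sin(r)],[np.sin(r),np.cos(r)]])@v
    print(a,np.round(q-p,1))
E
```

```text
11.75 [0.4994941  0.06922983 0.06868274] -85.17294489323467 0.16029950741122204 [ 2.64811708 -0.76966769  3.5784057 ] [-0.26781239 -0.39609536 -0.01560776] [  3.6  23.  103.4   0.4  53.4  88.5]
8 [ 1.1 -6.8]
16 [  3.1 -13.4]
24 [  6.  -19.7]
32 [  9.8 -25.5]
40 [ 14.3 -30.7]
48 [ 19.5 -35.3]
56 [ 25.3 -39.1]
64 [ 31.6 -42. ]
72 [ 38.2 -44. ]
79.3 [ 44.5 -45. ]
81.5 [ 46.4 -45.2]
```

View pics/w6.png

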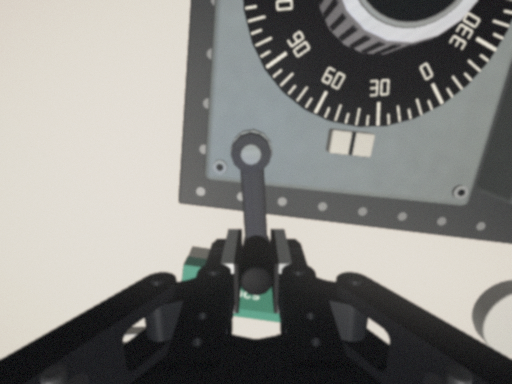

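```bash
python3 - <<'E'
import numpy as np
v=np.array([499.5,69.2])-np.array([545,75.4])
for a in list(range(7,80,7))+[79.5]:
    r=np.radians(a); print(a,np.round(np.array([[np.cos(r),-np.sin(r)],[np.sin(r),np.cos(r)]])@v-v,1))
E
```

```text
7 [ 1.1 -5.5]
14 [  2.9 -10.8]
21 [  5.2 -15.9]
28 [  8.2 -20.6]
35 [ 11.8 -25. ]
42 [ 15.8 -28.9]
49 [ 20.3 -32.2]
56 [ 25.2 -35. ]
63 [ 30.4 -37.2]
70 [ 35.8 -38.7]
77 [ 41.3 -39.5]
79.5 [ 43.3 -39.7]
```

Request:
{"name": "arm_command", "arguments": {"deltas": [[1.1,-5.5,0,0,0,7,0.1],[2.9,-10.8,0,0,0,14,0.1],[5.2,-15.9,0,0,0,21,0.1],[8.2,-20.6,0,0,0,28,0.1],[11.8,-25,0,0,0,35,0.1],[15.8,-28.9,0,0,0,42,0.1],[20.3,-32.2,0,0,0,49,0.1],[25.2,-35,0,0,0,56,0.1],[30.4,-37.2,0,0,0,63,0.1],[33,-38,0,0,0,67,0.1],[35.8,-38.7,0,0,0,70,0.1]]}}

```text
time_s: 12.9
tool_pos: [0.5353, 0.0311, 0.0687]
tcp_rot: [[0.966, -0.259, -0.005], [-0.259, -0.966, 0.007], [-0.006, -0.005, -1.0]]
contact_force: [-0.1, 4.8, -1.1]
grip_width: 0.163
```

```bash
python3 st.py; python3 shot.py w7
```

```text
12.9 [0.53525825 0.03111476 0.06874858] -15.003686225856894 0.16256227419863156 [-0.07775223  4.83624196 -1.07945053] [ 7.57691304e-01  1.01736072e-04 -3.19263560e-02] [-0.8 26.6 97.8  0.5 55.8 14. ]
```

View pics/w7.png

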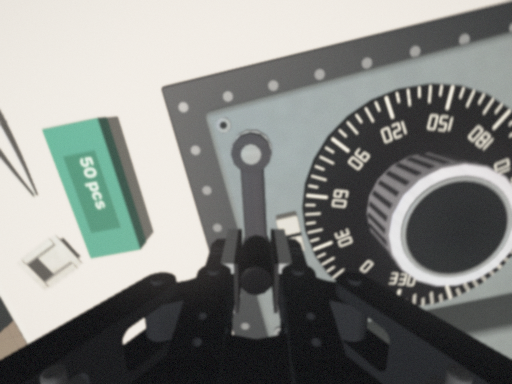

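Request:
{"name": "arm_command", "arguments": {"deltas": [[2.8,-0.5,0,0,0,3.5,0.1],[5.5,-0.8,0,0,0,7,0.1],[5.5,-0.8,0,0,0,7,0.1],[6.5,-0.8,0,0,0,7.5,0.1],[7.5,-0.8,0,0,0,8,0.1],[7.5,-0.8,0,0,0,8,0.1]]}}

```text
time_s: 13.55
tool_pos: [0.5409, 0.0304, 0.0685]
tcp_rot: [[0.993, -0.12, -0.011], [-0.12, -0.993, 0.006], [-0.012, -0.005, -1.0]]
contact_force: [-18.9, -0.1, 9.7]
grip_width: 0.161
```

```bash
python3 st.py
```

```text
13.55 [0.54087453 0.03043849 0.06854808] -6.889361692357786 0.16085012112117814 [-18.85368325  -0.13424826   9.74139194] [ 0.05156485  2.83956644 -0.06618876] [-0.8 27.4 96.6  0.4 56.6  5.9]
```

Request:
{"name": "arm_command", "arguments": {"deltas": [[0,0,0,0,0,0,0.4],[0,0,0,0,0,0,0.4],[0,0,0,0,0,0,0.4],[0,0,30,0,0,0,0.4],[0,0,65,0,0,0,0.4],[0,0,65,0,0,0,0.4]]}}

```text
time_s: 14.15
tool_pos: [0.5429, 0.0304, 0.138]
tcp_rot: [[0.993, -0.12, -0.004], [-0.12, -0.993, 0.006], [-0.005, -0.006, -1.0]]
contact_force: [-0.0, 0.6, 0.3]
grip_width: 0.398
```

```bash
python3 st.py
```

```text
14.15 [0.54291312 0.03043617 0.13796604] -6.90553390421384 0.39762593873174285 [-0.00425575  0.59684353  0.32692237] [0.01296861 0.02070651 0.02785226] [-0.8 21.9 93.9  0.4 64.4  5.9]
```

Request:
{"name": "arm_command", "arguments": {"deltas": [[0,-80,40,0,0,-83,0.8],[0,-80,40,0,0,-83,0.8],[0,-80,40,0,0,-83,0.8],[0,-80,40,0,0,-83,0.8],[0,-80,40,0,0,-83,0.8],[0,-80,40,0,0,-83,0.8],[0,-80,40,0,0,-83,0.8],[0,-80,40,0,0,-83,0.8],[0,-80,40,0,0,-83,0.8],[0,-80,40,0,0,-83,0.8],[0,-80,40,0,0,-83,0.8]]}}

```text
time_s: 15.25
tool_pos: [0.5429, -0.0496, 0.1775]
tcp_rot: [[-0.0, -1.0, 0.005], [-1.0, 0.0, 0.005], [-0.005, -0.005, -1.0]]
contact_force: [0.3, -0.1, 0.4]
grip_width: 0.801
```

```bash
python3 st.py; python3 shot.py w8; python3 run.py w8.npz;python3 - <<'E'
from h import *
f=np.load("w8.npz"); im=f['im'];d=f['d'];K,R,t=f['K'],f['R'],f['t']
cv2.imwrite("pics/w8r.png",rect("wrist",im,0.58,0.03,0.055,w=.17,c=(K,R,t))[:,:,::-1])
v,u=np.mgrid[0:384,0:512]; X=np.stack([(u-K[0,2])/K[0,0]*d,(v-K[1,2])/K[1,1]*d,d],-1); W=(X-t)@R
m=(d>0)&(W[...,2]>.086)&(W[...,2]<.1)&(abs(W[...,1]-.03)<.05)&(W[...,0]<.59)&(W[...,0]>.5)
print("post top",m.sum(),W[m].mean(0))
E
```

```text
15.25 [ 0.54286818 -0.04956266  0.1774916 ] -90.00259088856906 0.801040952082464 [ 0.29756583 -0.08527839  0.42196593] [ 0.01825663 -0.02835595  0.04059218] [-9.2 19.3 91.8  0.3 68.6 80.7]
pol [0.6235 0.0236 0.0614] 233
 pale extent [169.9 187.1]
 index 178.49838139519352
 tick phase(mod5) 3.943438251761176  index-phase mod5 4.554943143432354
 ticks [-25.19 -20.16 -15.2  -10.2   -5.16  -0.21   4.81   9.8   14.8   19.81
  24.85  29.86]
 10deg phase: idx-ph mod10 9.578823970358428
car [ 0.6233 -0.1491  0.061 ] 287
 pale extent [169.8 187.1]
 index 178.40096641866816
 marks rel idx [-1.2004e+02 -6.0120e+01  5.0000e-02  6.0340e+01  1.2044e+02  1.8020e+02] phase rel mod60 0.7623565473653713
post top 320 [0.54169542 0.02530911 0.09222818]
```

View pics/w8.png

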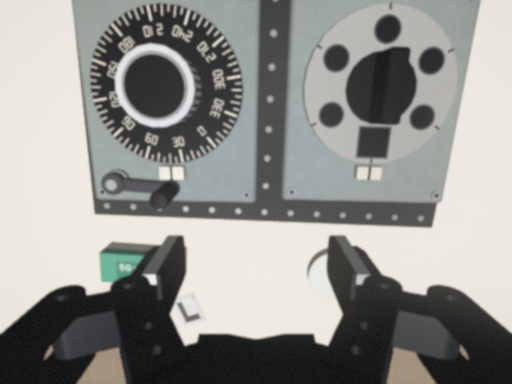

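View pics/w8r.png

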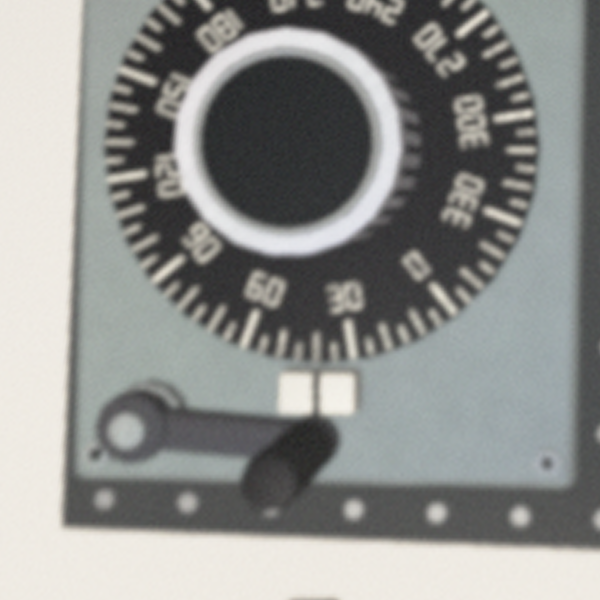

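```bash
python3 - <<'E'
from h import *
im,d=optics.get_image("top")
for q in ["slide_box","petri_dish","timer"]:
    print(q,[ (round(r['score'],2),np.round(r['rect'],1).tolist()) for r in optics.silhouettes("top",q)[:1]])
cv2.imwrite("pics/top1.png",im[:,:,::-1])
E
```

```text
slide_box [(0.57, [198.4, 258.1, 26.0, 19.1])]
petri_dish [(0.38, [304.0, 266.2, 4.4, 16.7])]
timer [(0.83, [299.5, 125.0, 30.4, 17.4])]
```

View pics/top1.png

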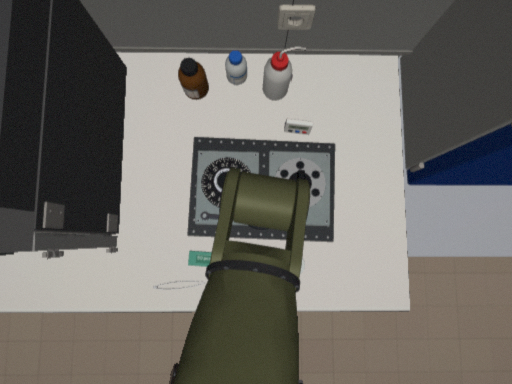

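Top view: the slide box's left edge (col ~188, row 258) and the timer (299, 126) are where they were. The arm hides most of the dish. The gripper is clear above everything, so I'm handing in.

```bash
python3 -c "
from bench import bot
print(bot.close_job())"
```

```text
the job is handed in; nothing more can be done
None
```

The set-up is ready and the job is handed in, at about 15.5 s of the 67 s allowed. I set the carousel first, then the ring, and only then locked the clamp lever.

- **Carousel:** I turned it 87.4° clockwise, the shorter way. The last wrist picture shows the square window at the index line, with the rim marks within about 0.4° (mean about 0.1°).
- **Polariser ring:** I turned it from 77.9° to 40°. The last picture, taken after locking, reads about 39.8°.
- **Clamp lever:** I swung it until it pressed on its stop with about 19 N, then released it. The last picture puts it at about 88°, against 86° nominal; I put the difference down to measurement error.
- **Bystanders:** The last top view shows the timer and the visible end of the slide box unmoved. The arm hid most of the petri dish, so the top view could not confirm it. The last wrist view showed it still in front of the breadboard, but I did not measure its position. The arm was never sent close to it.
- **Forces:** The highest contact force I read was about 24 N, while gripping the ring. These readings were taken only at the end of each move.

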